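Bring the brass reference under the alloy probe

TASK

Get the sample changer ready to check its alloy probe on the brass reference piece. Push the wheel round by its spokes until the brass piece stands at the measuring station (in line with the red index mark and the column), and only then push the parked probe arm round to its stop, so that the probe hangs centred over the brass. Nothing is to be picked up: leave all the specimens in their pockets without touching them, and leave the other things on the bench alone.

Things in the scene. Friction and masses are not known exactly. Their poses are not given: they have to be found in the camera images.
- changer: Grey cast foot of the sample changer, fixed to the bench. Origin on the wheel's vertical axis at bench level, z up. Its +x axis points from there through the measuring station to the steel column (145 mm from the axis, 138 mm high, foot of 26 mm radius) that carries the probe arm. A steel index post with a red line stands at the wheel's rim on that axis, below the spokes.
- sample_wheel: Aluminium disc, 76 mm radius, top 55 mm above the bench; origin on its axis at bench level, z up. Turns both ways without limit about the vertical; friction 0.1 N m, stays where it is left. Six pockets (black rings, inside radius 14 mm, 6 mm high) centred 55 mm from the axis at 0, 60, 120, 180, 240, 300 degrees from its own x axis (counter-clockwise from above); one pocket is empty.
- spoke_ball (a point): Centre of the end ball (blue, 8 mm radius) of one of the wheel's six alike spokes, 119 mm from the axis, 50 mm above the bench. The spokes are level steel rods, 8 mm thick, free from 76 to 111 mm from the axis, at 30, 90, 150, 210, 270, 330 degrees of the wheel, this one at 30. Below them is free air to the bench, except along the changer's +x axis (foot and index post).
- station (a point): The measuring station, a fixed point of the changer: 55 mm from the wheel's axis along the changer's +x axis, 55 mm above the bench. The probe nose hangs exactly above it when the probe arm is at its stop.
- probe_nose (a point): Centre of the downward-facing nose (12 mm wide) of the white probe head with the blue band, 89 mm above the bench, 90 mm from the column's axis. The head is 26 mm in diameter and 63 mm tall, its top 155 mm above the bench. It passes 8 mm over the brass piece without touching.
- probe_handle (a point): Centre of the blue ball (8 mm radius) that ends the steel push rod of the probe arm, 138 mm from the column's axis and 124 mm above the bench. The rod (8 mm thick) runs level from the ball toward the column to the probe head 90 mm from the column's axis; from there a white bar, 13 mm wide and high, goes on to the column.
- probe_arm (a joint): Angle of the probe arm about the column, rad: 0 is at its hard stop with the probe over the station; it grows clockwise as seen from above as the arm is swung away (up to 1.6); parked at about 1.1 to 1.45 at the start. Friction about 0.06 N m: it stays where it is left.
- brass_piece: Brass reference piece, 25 mm in diameter, 26 mm tall, with a small knob on top; the only brass-coloured one on the wheel. Origin at the centre of its underside. Stands loose in one of the wheel's pockets, with up to 1.5 mm of play.
- stub_a: Bright turned aluminium specimen 24 mm wide, 17 mm tall; origin at the centre of its underside. Stands loose in one of the wheel's pockets; not to be measured now.
- stub_b: Bright turned aluminium specimen 22 mm wide, 20 mm tall; origin at the centre of its underside. Stands loose in one of the wheel's pockets; not to be measured now.
- stub_c: Bright turned aluminium specimen 20 mm wide, 23 mm tall; origin at the centre of its underside. Stands loose in one of the wheel's pockets; not to be measured now.
- stub_d: Bright turned aluminium specimen 22 mm wide, 20 mm tall; origin at the centre of its underside. Stands loose in one of the wheel's pockets; not to be measured now.
- beaker: Bystander, loose on the bench, origin at the centre of its underside: clear beaker 57 mm wide, 70 mm tall, on the left.
- amber_bottle: Bystander, loose on the bench, origin at the centre of its underside: amber bottle with black cap, 42 mm wide, 89 mm tall, on the right, just in front of a fixed black computer tower (about 0.1 m wide, taller than the changer; its front is about 0.63 m ahead of the robot, its left side about 0.18 m to the robot's right): keep the arm clear of that too.
- small_bottle: Bystander, loose on the bench, origin at the centre of its underside: amber bottle with white cap, 36 mm wide, 76 mm tall, on the right.
- calliper: Bystander, loose on the bench, origin at the centre of its underside: steel calliper lying on the right, 202 mm long, 10 mm high.
- marker: Bystander, loose on the bench, origin at the centre of its underside: blue-capped marker pen, 134 mm long, 12 mm thick, lying at the right front.
- tape_roll: Bystander, loose on the bench, origin at the centre of its underside: roll of tape, 82 mm wide, 19 mm high, lying on the right.

How it is judged (in metres and radians):
On the way, in this order (a step that is already met when the one before it is completed fails the run):
1. a finger pushes the wheel round by a spoke (contact force between the fingers and sample_wheel above 0.2 N).
2. the brass piece stands at the measuring station, within 6 mm, the wheel at rest, while the probe arm is still parked (horizontal distance between brass_piece and station below 0.006 m and angular speed of sample_wheel below 0.05 rad/s and value of joint probe_arm above 0.8 rad), for 0.2 s.
3. a finger pushes the probe arm (contact force between the fingers and probe_arm above 0.2 N).
At the end, for the whole second after the job is handed in: The brass piece stands in its pocket at the station, the probe arm is at its stop (within 0.05 rad), the probe nose is centred over the brass within 6 mm, and the wheel and all specimens are at rest in their pockets (horizontal distance between brass_piece and probe_nose below 0.006 m and horizontal distance between brass_piece and station below 0.006 m and value of joint probe_arm below 0.05 rad and angular speed of sample_wheel below 0.05 rad/s and height (world z) of each of brass_piece, stub_a, stub_b, stub_c, stub_d below 0.06 m); the robot touches nothing.
It fails at once if a specimen is lifted or tipped out of its pocket (height (world z) of any of brass_piece, stub_a, stub_b, stub_c, stub_d above 0.06 m or angle between any of brass_piece, stub_a, stub_b, stub_c, stub_d's own z axis and vertical above 0.3 rad or height (world z) of any of brass_piece, stub_a, stub_b, stub_c, stub_d below 0.045 m).
It fails at once if a specimen is touched by the robot (contact force between any of the fingers, the arm and brass_piece above 0.5 N or contact force between any of the fingers, the arm and stub_a above 0.5 N or contact force between any of the fingers, the arm and stub_b above 0.5 N or contact force between any of the fingers, the arm and stub_c above 0.5 N or contact force between any of the fingers, the arm and stub_d above 0.5 N).
It fails at once if a bystander on the bench is moved (distance of any of beaker, amber_bottle, small_bottle, calliper, marker, tape_roll from where it was at the start of the episode above 0.015 m).
It also fails if it takes over 72 s, if anything falls off the work surface, if the arm or the gripper's body presses on something with over 40 N, if the wrist force passes 120 N, or if a joint passes its speed limit or range.

ROBOT

A 6-joint arm with a two-finger parallel gripper is mounted at the origin on a cart in front of the work surface, level with it; the furniture and walls round the work are solid. World frame = base frame: x ahead of the robot, y to its left, z up, the work surface at z = 0. Lengths are in mm, angles in rad, forces in N, time in s.
With the tool pointing down it reaches from about 275 to 750 mm from the base axis. Payload 10.2 kg.
Tool frame: the origin (TCP) lies midway between the tips of the shut fingers; the grasp point (between the pads) lies grip_depth behind it (grip_depth is the distance from the TCP to the grasp point, in mm); z points along the fingers, y is the line along which they close (so a half turn about z gives the same grasp; the last joint's range is limited). The gripper opens to 85 mm and grips with 20 to 120 N. Pads are 22 mm wide; open, the fingers measure 114 mm over their backs; the gripper's body (76 mm by 85 mm) begins 54 mm behind the grasp point. The pads swing forward as they close: fully open they stand 13 mm farther back than shut.
Start: joints at [1.028, 0.313, 1.498, -0, 1.331, -0.223], TCP at [165.061, 498.384, 231.294] pointing down, gripper open.
Joint ranges: [-2.94, 2.94], [-0.97, 2.17], [0.19, 2.56], [-1.23, 4.37], [0.02, 3.11], [-2.88, 2.88]. Speed limits (rad/s): [2.39, 2.39, 3.01, 3.14, 3.14, 3.14].

INTERFACE

Orientations are given as a unit quaternion [w, x, y, z].
In Python, from rig import * gives the robot as it stands.
- The arm moves only by the tool servo_tool, never from a script. Its argument "commands" is a list of rows, each a list of 3 entries, a list of its own where there are three numbers: the gripper command: -1 is fully open, 1 is shut, values between are in proportion, then the shift along the tool's x, y, z in m, then the turn, a rotation vector about the tool's x, y, z in units of 6 degrees (1.0 is 6 degrees). In form: [[grip, [dx, dy, dz], [ax, ay, az]], ...]. A call has 1 to 10 rows; each row shifts and turns the commanded pose from where the row before left it, along the tool's axes as they then stand; what a row does not reach is not made up. A row lasts 1/12 s, in which the tool goes at most 41.7 mm and 7.16 degrees, less where a joint would pass 70% of its speed; a pose out of reach is approached as far as the arm can. A call is refused whole if a number of a shift passes 0.0417 or a number of a turn 1, either way. A call with a gripper value outside its range is refused whole. The fingers move at their own pace and stop on an object; "squeeze" is the grip in N (left out, the last holds). Time passes only in rows, so rows that do not move let the fingers close. It gives the time, the measured TCP pose, the force, the opening and the grip force at its end, in the units of the state.
- sense(): the state, without advancing time (a new reading comes with each control period).
- capture(name): name is "scene" or "top" or "wrist"; returns a dict with "pixels" (480x640x3 uint8, red, green, blue), "z_map" (480x640 float32, mm along the optical axis (not along the pixel's ray), 0 where there is no reading), "fx", "fy", "cx", "cy" (pixels), "rvec" (rotation vector, rad) and "tvec" (3), from world to camera coordinates, as OpenCV has them; the wrist camera has in their place "T_tool_cam" (4x4, takes a point from camera to tool coordinates, whose origin is the TCP and whose axes are the flange's). Camera axes: x right, y down, z forward; pixel columns grow to the right and rows downward; lengths in mm; the calibration is good to about 2 mm. A picture is of the moment at which its call begins: read the wrist's pose just before it.
- finish_job(): hands the job in; it is judged then, once.
The state is a dict: "time_s": time; "joints": joint angles; "dq": joint speeds; "tau": joint torques, N m; "eef_pos": TCP position; "ee_rot": TCP orientation; "force": force on the tool from outside, world axes, zero at the start; "wrist_torque": the same for the moment, N m; "grip_width": opening from 0.0 (shut) to 1.0 (fully open); "grip_force": force on a finger pad.
Only numpy, scipy, OpenCV 4.12 (cv2) and the standard library are available. Lean on these libraries where they do the work, as an engineer would, in place of code of your own. Each camera call takes 0.05 s, during which the arm holds its last target. There are 200 camera calls.

## Working session

There is one attempt and no reset: what is moved stays moved. The work goes in short steps, Python scripts to look and compute and a tool call to move; the robot and the scene stay as the last step left them, time stands still between calls to the robot, and variables do not carry over. Pictures are saved under pics/ and viewed, at most 10 in all, crops included, and the job is handed in when it is done.

Besides the shell and the picture viewer there is one more tool, called after "Call:" by a JSON object that holds its "method" and its "body". servo_tool: Moves the arm, as the interface text tells. Its arguments: {"type":"object","properties":{"commands":{"type":"array"},"squeeze":{"type":"number"}},"required":["commands"]}

```bash
mkdir -p pics; ls; cat > h.py <<'E'
from rig import *
import numpy as np, cv2
def cam(n):
    c=capture(n); K=np.array([[c["fx"],0,c["cx"]],[0,c["fy"],c["cy"]],[0,0,1.]])
    c["K"]=K
    if "rvec" in c:
        c["R"]=cv2.Rodrigues(np.array(c["rvec"],float))[0]; c["t"]=np.array(c["tvec"],float).ravel()
    return c
def ray(c,u,v,z):
    "pixel -> world point on plane height z (mm)"
    d=c["R"].T@np.linalg.inv(c["K"])@np.array([u,v,1.]); o=-c["R"].T@c["t"]
    return o+d*(z-o[2])/d[2]
def proj(c,p):
    q=c["K"]@(c["R"]@np.array(p,float)+c["t"]); return q[:2]/q[2]
def save(c,f): cv2.imwrite("pics/"+f,cv2.cvtColor(c["pixels"],cv2.COLOR_RGB2BGR))
E
python3 - <<'E'
from h import *
import pickle
for n in("top","scene"):
    c=cam(n); save(c,n+"0.png"); pickle.dump(c,open(n+".pkl","wb"))
    print(n,-c["R"].T@c["t"],c["fx"])
print(sense())
E
```

```text
pics
top [ 200.8096441    19.06674284 1832.58914074] 591.5648860608395
scene [ -73.68585818 -506.80415708  957.4247828 ] 444.3672314170752
{'time_s': 0.1, 'joints': array([ 1.02756974e+00,  3.13411109e-01,  1.49834627e+00,  1.04773198e-05,
        1.33098247e+00, -2.23400475e-01]), 'dq': array([ 0.00027683, -0.00268336, -0.00116617,  0.00111013,  0.00080496,
       -0.00053195]), 'tau': array([ 1.75383619e-03, -4.12902224e+01, -2.60142088e+01, -1.84004630e-04,
        3.00598665e-03, -1.96165371e-05]), 'eef_pos': array([164.95406678, 498.18217288, 230.78915201]), 'ee_rot': array([-2.19242422e-04,  1.59233577e-01,  9.87240770e-01, -5.30070639e-04]), 'force': array([ 0.44210794, -0.77475312,  0.09454358]), 'wrist_torque': array([ 0.03098095,  0.04937628, -0.02193079]), 'grip_force': 0.0, 'grip_width': 1.0008950249907975}
```

View pics/top0.png

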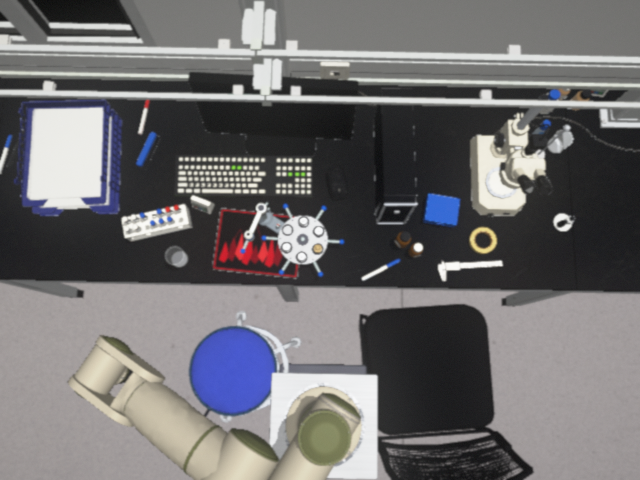

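View pics/scene0.png

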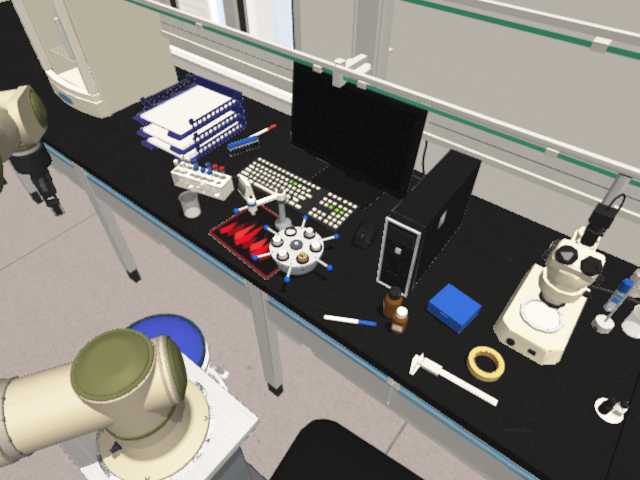

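The top view shows the wheel at about (303,240), the column up-left of it near (265,215), the probe arm parked toward (246,245), and the brass at (318,248). Next I'll measure these.

```bash
python3 - <<'E'
from h import *
import pickle
c=pickle.load(open("top.pkl","rb")); im=c["pixels"]
hsv=cv2.cvtColor(im,cv2.COLOR_RGB2HSV)
x0,y0,x1,y1=225,190,355,290
def blobs(m,a=3):
    n,l,s,ce=cv2.connectedComponentsWithStats(m); return [(ce[i],s[i,4]) for i in range(1,n) if s[i,4]>=a]
m=np.zeros(hsv.shape[:2],np.uint8); m[y0:y1,x0:x1]=cv2.inRange(hsv,(95,120,50),(125,255,255))[y0:y1,x0:x1]
for ce,a in blobs(m): print("blue",ce.round(1),a,ray(c,*ce,50).round(1),ray(c,*ce,124)[:2].round(1))
m[:]=0; m[y0:y1,x0:x1]=cv2.inRange(hsv,(12,80,60),(32,255,255))[y0:y1,x0:x1]
for ce,a in blobs(m): print("brass",ce.round(1),a,ray(c,*ce,81)[:2].round(1))
s=pickle.load(open("scene.pkl","rb"))
a=cv2.resize(im[y0:y1,x0:x1],None,fx=6,fy=6,interpolation=cv2.INTER_CUBIC)[:,:780]
cv2.imwrite("pics/topc.png",a[:,:,::-1])
a=cv2.resize(s["pixels"][165:290,205:345],None,fx=4.7,fy=4.7,interpolation=cv2.INTER_CUBIC)
cv2.imwrite("pics/scenec.png",a[:,:,::-1])
E
```

```text
blue [284.8 205.4] 28 [660.7 129.2  50. ] [641.6 124.7]
blue [323.6 207.3] 26 [656.7   8.8  50. ] [637.8   9.2]
blue [263.3 237. ] 22 [559.  192.4  50. ] [544.1 185.2]
blue [341.9 241.5] 28 [549.8 -49.3  50. ] [535.3 -46.4]
blue [242.5 250.5] 12 [515.8 254.3  50. ] [502.7 244.5]
blue [280.8 271.5] 21 [453.2 135.1  50. ] [442.7 130.3]
blue [320.2 274.1] 26 [447.6  15.2  50. ] [437.3  15.4]
brass [317.1 248.1] 48 [521.9  26.2]
```

View pics/topc.png

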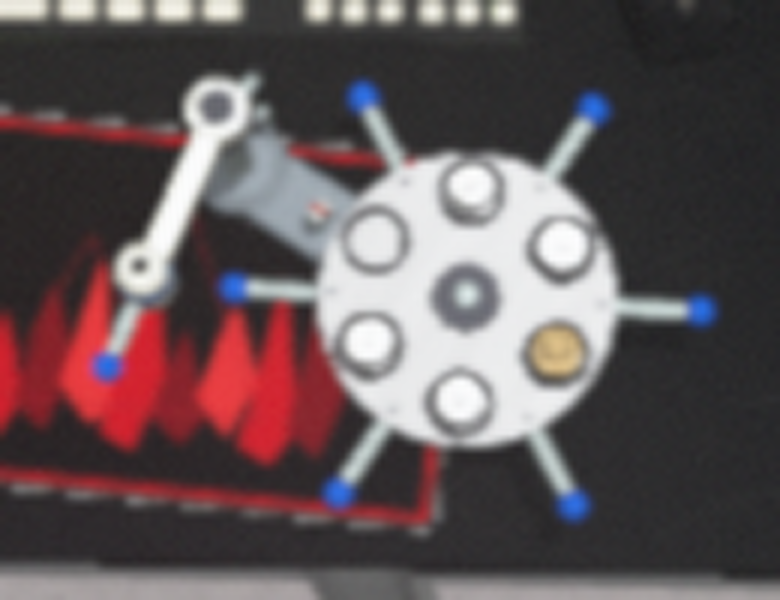

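The crop shows the column top at (217,105), the arm parked toward the handle ball at (107,368), and the brass at (556,352). The empty pocket at (376,240) is nearly on the station, so the wheel needs about half a turn.

```bash
python3 - <<'E'
from h import *
import pickle
c=pickle.load(open("top.pkl","rb"))
B=np.array([[660.7,129.2],[656.7,8.8],[559,192.4],[549.8,-49.3],[453.2,135.1],[447.6,15.2]])
C=B.mean(0); d=B-C
print("C",C,np.hypot(*d.T).round(1),np.degrees(np.arctan2(d[:,1],d[:,0])).round(1))
col=ray(c,225+217/6,190+105/6,140)[:2]; print("col",col,np.hypot(*(col-C)),ax:=np.degrees(np.arctan2(*(col-C)[::-1])))
red=ray(c,225+318/6,190+212/6,45)[:2]; print("red",np.degrees(np.arctan2(*(red-C)[::-1])), np.hypot(*(red-C)))
br=np.array([521.9,26.2])-C; print("brass",np.hypot(*br),np.degrees(np.arctan2(*br[::-1])))
h=np.array([502.7,244.5])-col; print("handle",np.hypot(*h),np.degrees(np.arctan2(*h[::-1])))
E
```

```text
C [554.5  71.9] [120.7 120.1 120.6 121.3 119.4 121. ] [  28.3  -31.7   87.9  -92.2  148.  -152.1]
col [629.55213536 193.1285399 ] 142.58044013861326 58.2385052534215
red 60.56208263787178 88.19319185637522
brass 56.135995582157385 -125.50208298633629
handle 136.85938462016665 157.95347068543182
```

Call:
{"method": "servo_tool", "body": {"commands": [[1, [0, 0, 0], [0, 0, -0.76]], [1, [0, 0, 0], [0, 0, -0.76]], [1, [0, 0, 0], [0, 0, -0.76]], [1, [0, 0, 0], [0, 0, -0.77]], [1, [-0.027, -0.029, 0], [0, 0, 0]], [1, [-0.027, -0.029, 0], [0, 0, 0]], [1, [-0.027, -0.029, 0], [0, 0, 0]], [1, [-0.027, -0.029, 0], [0, 0, 0]], [1, [-0.027, -0.029, 0], [0, 0, 0]], [1, [-0.027, -0.029, 0], [0, 0, 0]]]}}

```text
time_s: 0.93
eef_pos: [327.7, 322.7, 231.2]
ee_rot: [-0.0, 0.0, 1.0, -0.0]
force: [-0.1, 1.4, 0.2]
grip_width: -0.002
grip_force: 0.0
```

Call:
{"method": "servo_tool", "body": {"commands": [[1, [-0.027, -0.029, 0], [0, 0, 0]], [1, [-0.027, -0.029, 0], [0, 0, 0]], [1, [-0.027, -0.029, 0], [0, 0, 0]], [1, [-0.027, -0.029, 0], [0, 0, 0]], [1, [-0.027, -0.029, 0], [0, 0, 0]], [1, [0, 0, 0], [0, 0, 0]], [1, [0, 0, 0], [0, 0, 0]], [1, [0, 0, 0], [0, 0, 0]]]}}

```text
time_s: 1.6
eef_pos: [461.5, 179.5, 231.0]
ee_rot: [-0.001, 0.0, 1.0, 0.0]
force: [0.8, -0.2, -0.2]
grip_width: -0.001
grip_force: 0.0
```

```bash
python3 - <<'E'
from h import *
s=sense();print(s["eef_pos"],s["ee_rot"].round(3),s["grip_width"],s["time_s"],s["joints"].round(2))
c=cam("wrist"); save(c,"w1.png"); print(np.array(c["T_tool_cam"]).round(3),c["fx"],c["cx"],c["cy"])
try: print(grip_depth)
except Exception as e: print(e)
E
```

```text
[461.46251086 179.51620097 230.97428762] [-0.001  0.     1.     0.   ] -0.0006840313728779093 1.6 [ 0.13  0.25  1.58  0.    1.31 -1.44]
[[-0.00000e+00 -9.62000e-01 -2.74000e-01  6.92420e+01]
 [ 1.00000e+00 -0.00000e+00 -1.00000e-03 -2.49000e-01]
 [ 0.00000e+00 -2.74000e-01  9.62000e-01 -1.42095e+02]
 [ 0.00000e+00  0.00000e+00  0.00000e+00  1.00000e+00]] 409.2139284794304 317.837069175428 235.4881690224755
18.700000000000003
```

View pics/w1.png

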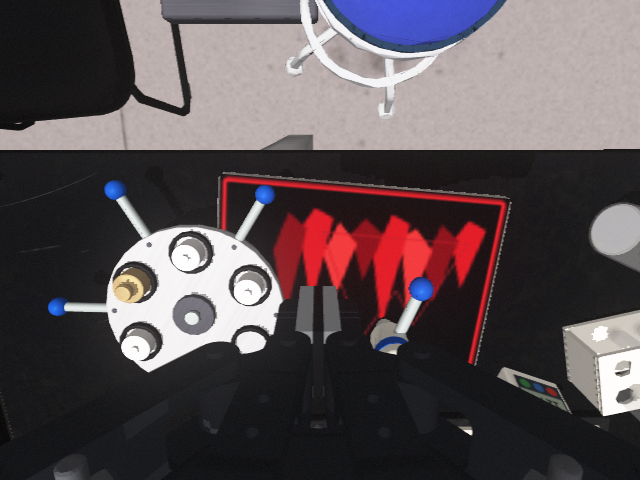

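The wrist view shows the wheel on the left with the brass at (128,288), the spoke ball I will push at (265,195), and the probe handle at (420,289). I'll go down behind the spoke, on its clockwise side.

Call:
{"method": "servo_tool", "body": {"commands": [[1, [-0.0155, -0.014, 0], [0, 0, 0]], [1, [-0.0155, -0.014, 0], [0, 0, 0]], [1, [0, 0, 0.039], [0, 0, 0]], [1, [0, 0, 0.039], [0, 0, 0]], [1, [0, 0, 0.039], [0, 0, 0]], [1, [0, 0, 0.039], [0, 0, 0]], [1, [0, 0, 0.038], [0, 0, 0]], [1, [0, 0, 0], [0, 0, 0]]]}}

```text
time_s: 2.32
eef_pos: [488.3, 152.0, 31.5]
ee_rot: [-0.006, -0.001, 1.0, -0.0]
force: [-1.3, 0.6, -0.9]
grip_width: -0.001
grip_force: 0.0
```

```bash
python3 - <<'E'
import numpy as np
C=np.array([554.5,71.9]); p=np.array([492,152.])
for k,a in enumerate(np.radians(np.arange(128,318+1,6))):
    q=C+98*np.array([np.cos(a),np.sin(a)])
    d=q-p; p=q; print(round(np.degrees(a)),q.round(0),"tool",(np.array([-d[0],d[1]])/1000).round(4))
E
```

```text
128 [494. 149.] tool [-0.0022 -0.0029]
134 [486. 142.] tool [ 0.0077 -0.0067]
140 [479. 135.] tool [ 0.007  -0.0075]
146 [473. 127.] tool [ 0.0062 -0.0082]
152 [468. 118.] tool [ 0.0053 -0.0088]
158 [464. 109.] tool [ 0.0043 -0.0093]
164 [460.  99.] tool [ 0.0033 -0.0097]
170 [458.  89.] tool [ 0.0023 -0.01  ]
176 [457.  79.] tool [ 0.0013 -0.0102]
182 [457.  68.] tool [ 0.0002 -0.0103]
188 [457.  58.] tool [-0.0009 -0.0102]
194 [459.  48.] tool [-0.002  -0.0101]
200 [462.  38.] tool [-0.003  -0.0098]
206 [466.  29.] tool [-0.004  -0.0094]
212 [471.  20.] tool [-0.005 -0.009]
218 [477.  12.] tool [-0.0059 -0.0084]
224 [484.   4.] tool [-0.0067 -0.0077]
230 [492.  -3.] tool [-0.0075 -0.007 ]
236 [500.  -9.] tool [-0.0082 -0.0062]
242 [508. -15.] tool [-0.0088 -0.0053]
248 [518. -19.] tool [-0.0093 -0.0043]
254 [527. -22.] tool [-0.0097 -0.0033]
260 [537. -25.] tool [-0.01   -0.0023]
266 [548. -26.] tool [-0.0102 -0.0013]
272 [558. -26.] tool [-0.0103 -0.0002]
278 [568. -25.] tool [-0.0102  0.0009]
284 [578. -23.] tool [-0.0101  0.002 ]
290 [588. -20.] tool [-0.0098  0.003 ]
296 [597. -16.] tool [-0.0094  0.004 ]
302 [606. -11.] tool [-0.009  0.005]
308 [615.  -5.] tool [-0.0084  0.0059]
314 [623.   1.] tool [-0.0077  0.0067]
```

Call:
{"method": "servo_tool", "body": {"commands": [[1, [0.006, -0.009, 0], [0, 0, 0]], [1, [0.007, -0.0075, 0], [0, 0, 0]], [1, [0.006, -0.008, 0], [0, 0, 0]], [1, [0.005, -0.009, 0], [0, 0, 0]], [1, [0.004, -0.009, 0], [0, 0, 0]], [1, [0.003, -0.01, 0], [0, 0, 0]], [1, [0.002, -0.01, 0], [0, 0, 0]], [1, [0.001, -0.01, 0], [0, 0, 0]], [1, [0, -0.01, 0], [0, 0, 0]]]}}

```text
time_s: 3.07
eef_pos: [458.6, 67.8, 37.3]
ee_rot: [-0.0, 0.0, 1.0, 0.0]
force: [1.5, 2.1, -1.2]
grip_width: -0.0
grip_force: 1.0
```

Call:
{"method": "servo_tool", "body": {"commands": [[1, [-0.001, -0.01, 0], [0, 0, 0]], [1, [-0.002, -0.01, 0], [0, 0, 0]], [1, [-0.003, -0.01, 0], [0, 0, 0]], [1, [-0.004, -0.0095, 0], [0, 0, 0]], [1, [-0.005, -0.009, 0], [0, 0, 0]], [1, [-0.006, -0.0085, 0], [0, 0, 0]], [1, [0, 0, 0], [0, 0, 0]]]}}

```text
time_s: 3.65
eef_pos: [481.2, 10.0, 37.4]
ee_rot: [0.001, 0.001, 1.0, -0.0]
force: [-0.1, -0.3, -0.1]
grip_width: -0.003
grip_force: 0.0
```

Call:
{"method": "servo_tool", "body": {"commands": [[1, [-0.006, -0.008, 0], [0, 0, 0]], [1, [-0.0075, -0.007, 0], [0, 0, 0]], [1, [-0.008, -0.006, 0], [0, 0, 0]], [1, [-0.009, -0.0055, 0], [0, 0, 0]], [1, [-0.009, -0.0045, 0], [0, 0, 0]], [1, [-0.01, -0.0035, 0], [0, 0, 0]], [1, [-0.01, -0.0025, 0], [0, 0, 0]], [1, [-0.01, -0.001, 0], [0, 0, 0]], [1, [-0.01, 0, 0], [0, 0, 0]], [1, [-0.01, 0.001, 0], [0, 0, 0]]]}}

```text
time_s: 4.48
eef_pos: [570.1, -25.8, 37.1]
ee_rot: [-0.0, 0.0, 1.0, -0.0]
force: [-1.8, 1.2, 0.1]
grip_width: -0.0
grip_force: 0.8
```

Call:
{"method": "servo_tool", "body": {"commands": [[1, [-0.01, 0.002, 0], [0, 0, 0]], [1, [-0.01, 0.003, 0], [0, 0, 0]], [1, [-0.007, 0.003, 0], [0, 0, 0]], [1, [0, 0, 0], [0, 0, 0]], [1, [0, 0, 0], [0, 0, 0]]]}}

```text
time_s: 4.9
eef_pos: [596.6, -17.4, 37.2]
ee_rot: [0.0, -0.0, 1.0, -0.0]
force: [-1.0, -0.1, 0.1]
grip_width: -0.002
grip_force: 0.0
```

```bash
cat >> h.py <<'E'
def wcam():
    s=sense(); c=cam("wrist"); T=np.array(c["T_tool_cam"],float)
    w,x,y,z=s["ee_rot"]; from scipy.spatial.transform import Rotation as Ro
    Rt=Ro.from_quat([x,y,z,w]).as_matrix(); M=Rt@T[:3,:3]; o=Rt@T[:3,3]+s["eef_pos"]
    c["R"]=M.T; c["t"]=-M.T@o; return c
def blobs(m,a):
    n,l,s,ce=cv2.connectedComponentsWithStats(m); return [(ce[i],s[i,4]) for i in range(1,n) if s[i,4]>=a]
C0=np.array([554.5,71.9])
def look(c,a=10):
    hsv=cv2.cvtColor(c["pixels"],cv2.COLOR_RGB2HSV)
    for nm,lo,hi,z in(("blue",(100,120,50),(125,255,255),50),("brass",(12,80,60),(32,255,255),70)):
        for ce,ar in blobs(cv2.inRange(hsv,lo,hi),a):
            p=ray(c,*ce,z)[:2]; d=p-C0
            if np.hypot(*d)<200: print(nm,ce.round(0),ar,p.round(1),"r %.1f ang %.1f"%(np.hypot(*d),np.degrees(np.arctan2(*d[::-1]))))
E
python3 - <<'E'
from h import *
s=sense();p=s["eef_pos"];print(p,np.degrees(np.arctan2(p[1]-C0[1],p[0]-C0[0])))
c=wcam(); save(c,"w2.png"); look(c); c=cam("top"); print("top"); look(c,5)
E
```

```text
[596.61591739 -17.40971225  37.1522213 ] -64.75276969992264
blue [255.  36.] 2590 [504.4 -35.9] r 118.9 ang -114.9
blue [317. 404.] 188 [629.1 -17.9] r 116.8 ang -50.3
top
blue [298. 202.] 24 [673.5  87.2] r 120.0 ang 7.3
blue [267. 224.] 17 [598.8 182.7] r 119.3 ang 68.2
blue [242. 250.] 12 [515.8 254.3] r 186.4 ang 102.0
blue [271. 262.] 12 [480.4 165.9] r 119.7 ang 128.3
brass [291. 224.] 42 [597.1 106.1] r 54.6 ang 38.8
```

View pics/w2.png

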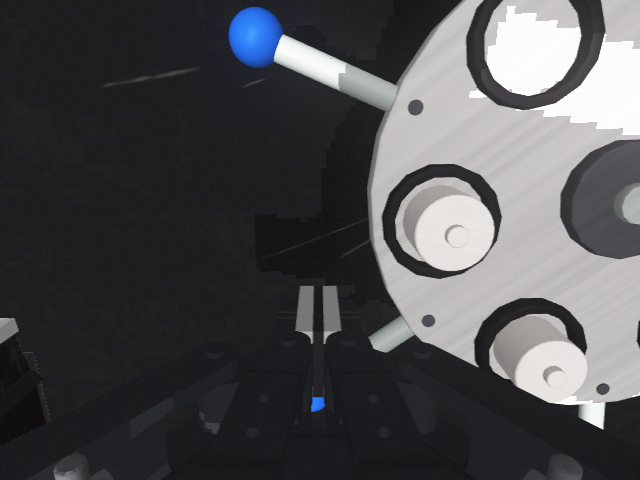

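Top view: the brass is at about 38 degrees and the changer axis at about 59, so roughly 20 degrees remain. I'll push 18 degrees, then back off and lift for a closer look.

Call:
{"method": "servo_tool", "body": {"commands": [[1, [-0.006, 0.004, 0], [0, 0, 0]], [1, [-0.007, 0.005, 0], [0, 0, 0]], [1, [-0.007, 0.0055, 0], [0, 0, 0]], [1, [-0.004, 0.004, 0], [0, 0, 0]], [1, [-0.0025, 0.0025, 0], [0, 0, 0]], [1, [0, 0, 0], [0, 0, 0]], [1, [0, 0, 0], [0, 0, 0]]]}}

```text
time_s: 5.58
eef_pos: [623.1, 3.9, 37.3]
ee_rot: [0.0, 0.0, 1.0, 0.0]
force: [-0.2, 0.3, 0.7]
grip_width: 0.005
grip_force: 0.0
```

Call:
{"method": "servo_tool", "body": {"commands": [[1, [0.005, -0.01, 0], [0, 0, 0]], [1, [0.005, -0.01, 0], [0, 0, 0]], [1, [0, 0, -0.04], [0, 0, 0]], [1, [0, 0, -0.04], [0, 0, 0]], [1, [0, 0, -0.04], [0, 0, 0]], [1, [0, 0.01, -0.04], [0, 0, 0]], [1, [0, 0.03, -0.03], [0, 0, 0]], [1, [0, 0.035, 0], [0, 0, 0]], [1, [0, 0, 0], [0, 0, 0]], [1, [0, 0, 0], [0, 0, 0]]]}}

```text
time_s: 6.42
eef_pos: [612.4, 58.3, 226.8]
ee_rot: [0.0, -0.001, 1.0, -0.0]
force: [0.3, 0.3, -0.2]
grip_width: -0.0
grip_force: 0.0
```

```bash
python3 - <<'E'
from h import *
import pickle
s=sense();p=s["eef_pos"];print(p,s["dq"].round(3))
c=wcam(); save(c,"w3.png"); look(c); pickle.dump(c,open("w3.pkl","wb")); c=cam("top"); print("top"); look(c,5); save(c,"t3.png")
E
```

```text
[612.38888161  58.28409005 226.79948297] [-0.038  0.019  0.01  -0.007 -0.    -0.008]
blue [180. 121.] 369 [544.8 -45.5] r 117.8 ang -94.7
blue [497. 138.] 343 [556.9 193.8] r 121.9 ang 88.9
blue [258. 256.] 281 [651.3   8.9] r 115.5 ang -33.0
blue [404. 263.] 280 [657.5 128.7] r 117.6 ang 28.9
brass [403. 172.] 1015 [580.1 119.6] r 54.2 ang 61.8
top
blue [264. 237.] 18 [559.8 191.7] r 119.9 ang 87.4
blue [342. 242.] 28 [547.3 -48.5] r 120.6 ang -93.4
blue [242. 250.] 12 [515.8 254.3] r 186.4 ang 102.0
blue [320. 274.] 23 [447.3  16.9] r 120.6 ang -152.8
```

View pics/w3.png

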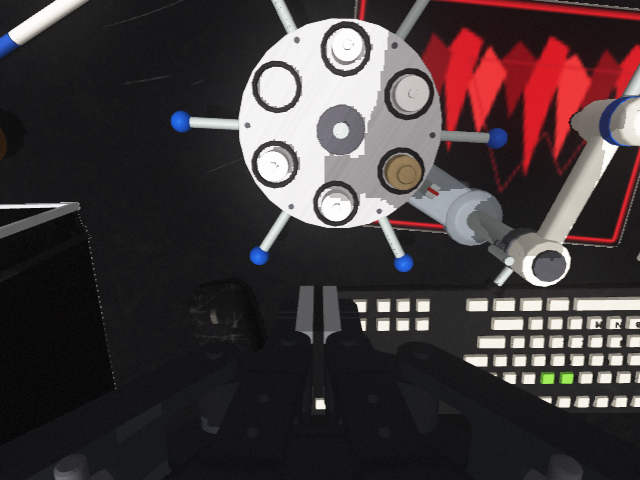

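The wrist view shows the brass at (403,172), the red line at (431,189), the column cap at (550,265) and the hub at (341,130), all nearly in line. Next I'll get the angle.

```bash
python3 - <<'E'
from h import *
import pickle
from scipy.optimize import least_squares
def ang(d): return np.degrees(np.arctan2(d[1],d[0]))
c=pickle.load(open("w3.pkl","rb")); im=c["pixels"]; hsv=cv2.cvtColor(im,cv2.COLOR_RGB2HSV)
b=[ce for ce,a in blobs(cv2.inRange(hsv,(100,120,50),(125,255,255)),10)]
P=np.array([ray(c,*ce,50)[:2] for ce in b]); P=P[np.hypot(*(P-C0).T)<140]
f=lambda q:(P-q[:2]-119*np.array([[np.cos(q[2]+k*np.pi/3),np.sin(q[2]+k*np.pi/3)] for k in np.round((np.arctan2(*(P-C0).T[::-1])-1.52)/(np.pi/3))])).ravel()
r=least_squares(f,[*C0,1.52]); C=r.x[:2]; print("wrist C",C,"spoke",np.degrees(r.x[2]),r.fun.round(1))
for z in(130,138,145,150):
    q=ray(c,550,265,z)[:2]-C; print("cap",z,np.hypot(*q),ang(q))
m=np.zeros(hsv.shape[:2],np.uint8); s=cv2.inRange(hsv,(0,120,60),(8,255,255))|cv2.inRange(hsv,(172,120,60),(180,255,255)); m[178:202,420:445]=s[178:202,420:445]
for ce,a in blobs(m,4):
    for z in(35,45): q=ray(c,*ce,z)[:2]-C; print("red",ce,a,z,np.hypot(*q),ang(q))
m=cv2.inRange(hsv,(12,80,60),(32,255,255)); m[:, :370]=0; m[:,440:]=0; m[:140]=0;m[210:]=0
print("knob", ang(ray(c,405,173,80)[:2]-C), np.hypot(*(ray(c,405,173,80)[:2]-C)))
a=cv2.resize(im[100:300,330:590],None,fx=3,fy=3,interpolation=cv2.INTER_CUBIC); cv2.imwrite("pics/w3c.png",a[:,:,::-1])
E
```

```text
wrist C [551.16237416  74.1026929 ] spoke 87.07791836513191 [-0.3 -0.7 -0.3  0.8  0.3 -0.5  0.3  0.4]
cap 130 149.9990002590708 58.27812697070988
cap 138 144.3755120831102 58.256307564712515
cap 145 139.45497840343717 58.235772063040265
cap 150 135.94032313788003 58.22019367501554
red [432.46341463 190.92682927] 41 35 92.02196339236673 57.95565624695462
red [432.46341463 190.92682927] 41 45 88.72935142236068 57.92195356895192
knob 57.701534897088294 53.26445049943764
```

View pics/w3c.png

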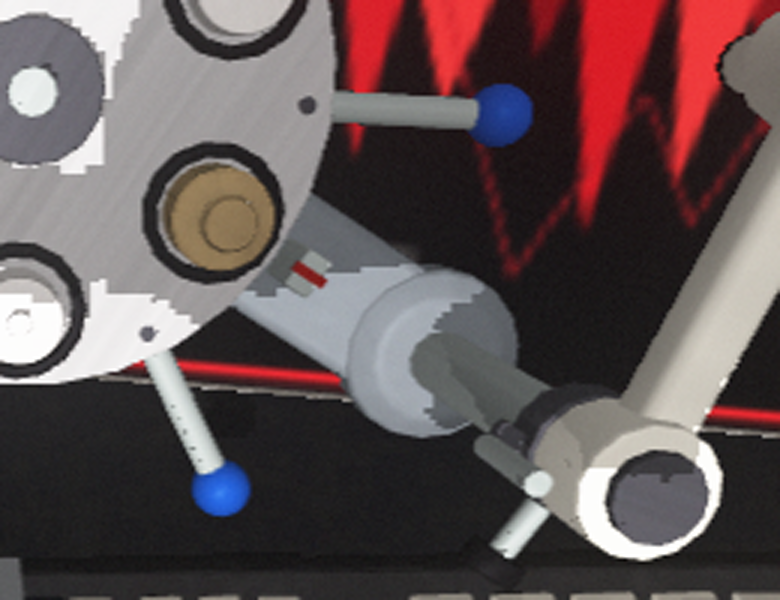

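The brass is at 57.7 degrees and the axis at 58.2, so it is within about 1 mm. The probe arm is still parked. I'll cross over at height and come down behind the probe rod.

Call:
{"method": "servo_tool", "body": {"commands": [[1, [0.0123, 0.0353, 0], [0, 0, 0]], [1, [0.0123, 0.0353, 0], [0, 0, 0]], [1, [0.0123, 0.0353, 0], [0, 0, 0]], [1, [0.0123, 0.0353, 0], [0, 0, 0]], [1, [0.0123, 0.0353, 0], [0, 0, 0]], [1, [0.0123, 0.0353, 0], [0, 0, 0]], [1, [0, 0, 0], [0, 0, 0]], [1, [0, 0, 0], [0, 0, 0]]]}}

```text
time_s: 7.18
eef_pos: [538.9, 270.0, 226.1]
ee_rot: [-0.0, -0.0, 1.0, -0.0]
force: [0.2, -1.8, -0.7]
grip_width: 0.003
grip_force: 0.0
```

```bash
python3 - <<'E'
from h import *
s=sense();print(s["eef_pos"])
c=wcam(); hsv=cv2.cvtColor(c["pixels"],cv2.COLOR_RGB2HSV)
for ce,a in blobs(cv2.inRange(hsv,(100,120,50),(125,255,255)),40): print(ce.round(0),a,ray(c,*ce,124)[:2].round(1),ray(c,*ce,50)[:2].round(1))
p=np.array([538,271.])
for a in range(140,230,6):
    q=np.array([628,195])+118*np.array([np.cos(np.radians(a)),np.sin(np.radians(a))]); d=q-p;p=q; print(a,q.round(0),(-d[0]).round(1),d[1].round(1))
E
```

```text
[538.87922638 270.00367039 226.11985788]
[140.  93.] 403 [455.2 169.3] [450.8 138.8]
[280. 171.] 539 [499.2 246.9] [508.1 240. ]
[236. 232.] 501 [537.1 219.1] [557.5 203.8]
[630. 293.] 434 [577.5 471.3] [610.2 532.3]
[598. 302.] 556 [583.5 451.4] [617.9 506.4]
[456. 320.] 53 [596.6 360.9] [635.  388.5]
[631. 329.] 395 [603.2 477.2] [643.6 540. ]
[ 18. 337.] 286 [609.8  69.2] [652.2   8.4]
[156. 342.] 277 [613.7 161.2] [657.3 128.3]
140 [538. 271.] 0.4 -0.2
146 [530. 261.] 7.4 -9.9
152 [524. 250.] 6.4 -10.6
158 [519. 239.] 5.2 -11.2
164 [515. 228.] 4.0 -11.7
170 [512. 215.] 2.8 -12.0
176 [510. 203.] 1.5 -12.3
182 [510. 191.] 0.2 -12.3
188 [511. 179.] -1.1 -12.3
194 [514. 166.] -2.4 -12.1
200 [517. 155.] -3.6 -11.8
206 [522. 143.] -4.8 -11.4
212 [528. 132.] -6.0 -10.8
218 [535. 122.] -7.1 -10.1
224 [543. 113.] -8.1 -9.3
```

Call:
{"method": "servo_tool", "body": {"commands": [[1, [0, 0, 0.039], [0, 0, 0]], [1, [0, 0, 0.039], [0, 0, 0]], [1, [0, 0, 0.039], [0, 0, 0]], [1, [0, 0, 0], [0, 0, 0]], [1, [0.008, -0.01, 0], [0, 0, 0]], [1, [0.006, -0.0105, 0], [0, 0, 0]], [1, [0.005, -0.011, 0], [0, 0, 0]], [1, [0.004, -0.0115, 0], [0, 0, 0]], [1, [0.003, -0.012, 0], [0, 0, 0]]]}}

```text
time_s: 7.98
eef_pos: [514.0, 213.2, 111.2]
ee_rot: [0.001, 0.001, 1.0, 0.0]
force: [1.0, 0.3, -0.1]
grip_width: -0.0
grip_force: 0.5
```

Call:
{"method": "servo_tool", "body": {"commands": [[1, [0.0015, -0.012, 0], [0, 0, 0]], [1, [0, -0.0125, 0], [0, 0, 0]], [1, [-0.001, -0.0125, 0], [0, 0, 0]], [1, [-0.0025, -0.012, 0], [0, 0, 0]], [1, [-0.0035, -0.012, 0], [0, 0, 0]], [1, [-0.005, -0.0115, 0], [0, 0, 0]], [1, [-0.003, -0.0055, 0], [0, 0, 0]], [1, [0, 0, 0], [0, 0, 0]], [1, [0, 0, 0], [0, 0, 0]]]}}

```text
time_s: 8.73
eef_pos: [526.7, 136.7, 109.6]
ee_rot: [-0.0, 0.0, 1.0, -0.0]
force: [-0.3, 0.2, -0.1]
grip_width: -0.002
grip_force: 0.0
```

```bash
python3 - <<'E'
from h import *
s=sense();p=s["eef_pos"];print(p,s["force"]); col=np.array([628,195]);d=p[:2]-col;print("finger",np.degrees(np.arctan2(d[1],d[0]))%360,np.hypot(*d))
for c in(wcam(),cam("top")):
  hsv=cv2.cvtColor(c["pixels"],cv2.COLOR_RGB2HSV)
  for ce,a in blobs(cv2.inRange(hsv,(100,120,50),(125,255,255)),5):
    q=ray(c,*ce,124)[:2]; d=q-col; e=ray(c,*ce,50)[:2]-C0
    if 110<np.hypot(*d)<160 or abs(np.hypot(*e)-119)<6: print(ce.round(0),a,"arm r%.0f %.1f"%(np.hypot(*d),np.degrees(np.arctan2(d[1],d[0]))%360),"| spoke r%.0f %.1f"%(np.hypot(*e),np.degrees(np.arctan2(e[1],e[0]))))
E
```

```text
[526.74862303 136.74810205 109.60229614] [-0.31427827  0.2207908  -0.13447952]
finger 209.91266009528604 116.81234931346141
[67. 90.] 1070 arm r223 216.5 | spoke r122 -154.7
[323. 104.] 911 arm r184 198.0 | spoke r124 147.2
[424. 310.] 673 arm r110 191.7 | spoke r122 88.9
[230. 319.] 1662 arm r137 220.5 | spoke r18 65.2
[286. 205.] 24 arm r74 281.9 | spoke r121 27.1
[324. 208.] 27 arm r188 272.5 | spoke r120 -33.0
[342. 242.] 29 arm r259 248.5 | spoke r121 -93.2
[320. 275.] 27 arm r262 222.8 | spoke r121 -153.1
```

Call:
{"method": "servo_tool", "body": {"commands": [[1, [-0.0032, -0.0052, 0], [0, 0, 0]], [1, [-0.0034, -0.0051, 0], [0, 0, 0]], [1, [-0.0037, -0.0049, 0], [0, 0, 0]], [1, [-0.0039, -0.0047, 0], [0, 0, 0]], [1, [-0.004, -0.0045, 0], [0, 0, 0]], [1, [0, 0, 0], [0, 0, 0]]]}}

```text
time_s: 9.33
eef_pos: [545.6, 111.6, 109.7]
ee_rot: [0.0, 0.001, 1.0, -0.0]
force: [0.2, 0.4, -0.1]
grip_width: 0.006
grip_force: 0.0
```

Call:
{"method": "servo_tool", "body": {"commands": [[1, [-0.001, -0.001, 0], [0, 0, 0]], [1, [-0.001, -0.001, 0], [0, 0, 0]], [1, [-0.001, -0.001, 0], [0, 0, 0]], [1, [0, 0, 0], [0, 0, 0]]]}}

```text
time_s: 9.67
eef_pos: [547.9, 109.6, 109.8]
ee_rot: [0.0, 0.0, 1.0, 0.0]
force: [0.6, 0.6, 0.6]
grip_width: -0.001
grip_force: 0.1
```

Call:
{"method": "servo_tool", "body": {"commands": [[1, [-0.0005, -0.0005, 0], [0, 0, 0]], [1, [-0.0005, -0.0005, 0], [0, 0, 0]], [1, [0, 0, 0], [0, 0, 0]]]}}

```text
time_s: 9.92
eef_pos: [548.9, 108.6, 109.8]
ee_rot: [0.0, 0.0, 1.0, 0.0]
force: [-1.0, 0.8, 0.5]
grip_width: 0.0
grip_force: 0.2
```

Call:
{"method": "servo_tool", "body": {"commands": [[1, [-0.0007, -0.0007, 0], [0, 0, 0]], [1, [-0.0007, -0.0007, 0], [0, 0, 0]], [1, [0, 0, 0], [0, 0, 0]]]}}

```text
time_s: 10.17
eef_pos: [550.3, 107.1, 109.8]
ee_rot: [0.0, 0.0, 1.0, -0.0]
force: [-0.4, 1.1, -0.1]
grip_width: 0.001
grip_force: 0.2
```

Call:
{"method": "servo_tool", "body": {"commands": [[1, [-0.0007, -0.0007, 0], [0, 0, 0]], [1, [-0.0007, -0.0007, 0], [0, 0, 0]], [1, [0, 0, 0], [0, 0, 0]]]}}

```text
time_s: 10.42
eef_pos: [551.3, 106.1, 109.7]
ee_rot: [-0.0, 0.0, 1.0, 0.0]
force: [-1.9, 3.9, -0.1]
grip_width: -0.003
grip_force: 1.8
```

```bash
python3 - <<'E'
from h import *
s=sense();p=s["eef_pos"];print(p,s["force"]); col=np.array([628,195]);d=p[:2]-col;print("finger",np.degrees(np.arctan2(d[1],d[0]))%360,np.hypot(*d))
c=wcam(); save(c,"w5.png"); hsv=cv2.cvtColor(c["pixels"],cv2.COLOR_RGB2HSV)
for ce,a in blobs(cv2.inRange(hsv,(100,120,50),(125,255,255)),15):
    q=ray(c,*ce,124)[:2]; d=q-col; print(ce.round(0),a,"arm r%.0f %.1f"%(np.hypot(*d),np.degrees(np.arctan2(d[1],d[0]))%360))
E
```

```text
[551.32833255 106.10186325 109.68400439] [-1.89867291  3.87993054 -0.06177273]
finger 229.2233299029356 117.39430696597647
[126.  32.] 1124 arm r223 220.2
[391.  46.] 1007 arm r179 202.3
[ 24. 245.] 802 arm r214 240.2
[486. 267.] 712 arm r104 198.8
[245. 332.] 1395 arm r137 236.9
[324. 415.] 68 arm r96 245.2
```

Call:
{"method": "servo_tool", "body": {"commands": [[1, [-0.0007, -0.0007, 0], [0, 0, 0]], [1, [-0.0005, -0.0005, 0], [0, 0, 0]], [1, [0, 0, 0], [0, 0, 0]], [1, [0, 0, 0], [0, 0, 0]]]}}

```text
time_s: 10.8
eef_pos: [551.7, 105.7, 109.6]
ee_rot: [-0.001, 0.0, 1.0, 0.001]
force: [-7.0, 8.2, 1.9]
grip_width: 0.003
grip_force: 4.9
```

The force rises while the tool holds still, so the arm is on its stop. I'll back off the way I came and lift.

Call:
{"method": "servo_tool", "body": {"commands": [[1, [0.004, 0.004, 0], [0, 0, 0]], [1, [0.008, 0.008, 0], [0, 0, 0]], [1, [0.008, 0.008, 0], [0, 0, 0]], [1, [0, 0, -0.035], [0, 0, 0]], [1, [0, 0, -0.04], [0, 0, 0]], [1, [0, 0, -0.04], [0, 0, 0]], [1, [-0.035, -0.02, -0.01], [0, 0, 0]], [1, [-0.035, -0.02, 0], [0, 0, 0]], [1, [0, 0, 0], [0, 0, 0]], [1, [0, 0, 0], [0, 0, 0]]]}}

```text
time_s: 11.63
eef_pos: [603.1, 84.1, 233.7]
ee_rot: [-0.001, 0.001, 1.0, -0.0]
force: [-0.6, -0.3, -0.4]
grip_width: -0.003
grip_force: 0.0
```

```bash
python3 - <<'E'
from h import *
s=sense();print(s["eef_pos"],s["force"])
col=np.array([627.5,196]);c=wcam(); save(c,"w6.png"); hsv=cv2.cvtColor(c["pixels"],cv2.COLOR_RGB2HSV)
for ce,a in blobs(cv2.inRange(hsv,(100,120,50),(125,255,255)),40):
    q=ray(c,*ce,124)[:2]; d=q-col; e=ray(c,*ce,50)[:2]-[551.2,74.1]; print(ce.round(0),a,"arm r%.0f %.1f"%(np.hypot(*d),np.degrees(np.arctan2(d[1],d[0]))%360),"spoke r%.0f %.1f"%(np.hypot(*e),np.degrees(np.arctan2(e[1],e[0]))))
E
```

```text
[603.12876954  84.06136212 233.71575519] [-0.63560284 -0.25476728 -0.39362605]
[396.   3.] 156 arm r170 204.1 spoke r117 146.0
[151. 134.] 346 arm r229 248.1 spoke r120 -93.1
[459. 150.] 321 arm r81 199.8 spoke r120 87.3
[311. 154.] 512 arm r137 237.8 spoke r10 26.6
[371. 184.] 112 arm r97 235.3 spoke r61 57.9
[230. 264.] 267 arm r170 269.1 spoke r120 -33.0
[371. 271.] 265 arm r77 271.4 spoke r119 27.2
```

View pics/w6.png

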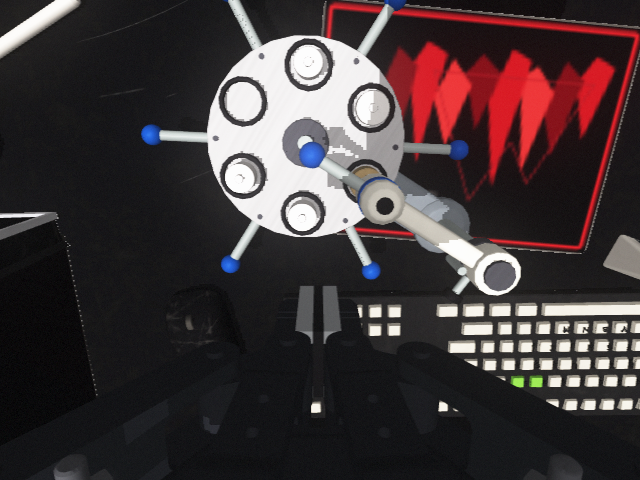

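The probe head at (380,200) hangs over the brass, with the handle at 237.8 degrees. The wheel hasn't moved (brass pocket at about 57 degrees) and the gripper is clear.

```bash
python3 -c "
from rig import *
print(finish_job())"
```

```text
the job is handed in; nothing more can be done
None
```

The job is handed in: the brass piece stands at the measuring station (about 1 mm off by camera), the probe arm is against its stop over it, and the gripper is clear; the judge's result was not shown.

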